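Load the pouring tray with wooden coaster blanks

TASK

Fill the two empty pockets of the white pouring tray with the two wooden blanks, each lying fully down in its pocket. Lift the oblong blank out of the rack, lay it flat on the grey mat and let go of it, then take it up again and drop it into the empty oblong pocket; drop the round blank into the empty round pocket. Leave the cups, jar, pot, bottle, brush and tin where they are.

Things in the scene. Friction and masses are not known exactly. Their poses are not given: they have to be found in the camera images.
- tray: White rigid plastic pouring tray, 204 (x) x 240 (y) x 22 mm high, fixed; origin at the centre of its underside, z up. Two oblong pockets on its -y side, two round ones on +y, 24 mm of rim between. The far (+x) oblong and the near (-x) round one are already filled flush with dark green set resin; the other two are empty, 12 mm deep (floor 10 mm above the underside), 2 mm chamfer at the mouth.
- pocket_oblong (a point): Centre of the mouth (at the tray's top face) of the empty oblong pocket, 69 mm along the tray's x by 105 mm along its y, 12 mm deep. Axes as the tray's.
- pocket_round (a point): Centre of the mouth of the empty round pocket (tray's +x, +y quarter), 69 mm diameter, 12 mm deep. Axes as the tray's.
- rack: Dark wooden drying rack, 84 (x) x 150 (y) x 35 mm high, fixed to the mat; origin at the centre of its underside, z up. Two slots, 21.5 mm wide and 25 mm deep (floor 10 mm above the underside), run along its y at x = -20 mm and x = +20 mm, open at both ends. The oblong blank stands in the one at -x; the other is empty.
- oblong: Oblong block of pale wood, 64 (x) x 100 (y) x 18 mm (z, thickness), about 75 g, origin at its centre. At the start it stands on a long edge in the rack: its x points up, its y runs along the slot, its top edge 74 mm above the rack's underside. Either face may go down; seated it stands 6 mm proud of the tray.
- disc: Round blank of pale wood, 64 mm diameter, 18 mm thick, about 40 g, origin at its centre, z its axis. Lies flat on the mat, either before the rack (on the robot's side) or midway between rack and tray; the pot stands in the other of these places. Seated it stands 6 mm proud of the tray.
- mat: Grey work mat, 480 (x) x 1000 (y) x 2 mm, fixed, origin at the centre of its underside. Tray, rack and blanks stand on it. Its strip between tray and rack, straight ahead of the robot and nearer than 0.55 m, is empty: room for laying the oblong blank down.
- pot: Small white pot with a black cap, 52 mm wide, 40 mm high, on the mat; bystander; stands on the table and is to be left alone; origin at the centre of its underside
- cup_a: Paper cup, 68 mm wide, 65 mm high, behind the rack; bystander; stands on the table and is to be left alone; origin at the centre of its underside
- cup_b: White cup, 72 mm wide, 75 mm high, at the table's left side; bystander; stands on the table and is to be left alone; origin at the centre of its underside
- jar: Clear jar with a steel cap, 64 mm wide, 55 mm high, behind the tray; bystander; stands on the table and is to be left alone; origin at the centre of its underside
- spray: Small clear bottle with a white cap, 40 mm wide, 125 mm high, behind the middle of the mat; bystander; stands on the table and is to be left alone; origin at the centre of its underside
- brush: Brush, 200 mm long, lying along its x on the left of the table; bystander, to be left alone
- tin: Steel tin with a paper label, 80 mm wide, 90 mm high, at the table's right side; bystander; stands on the table and is to be left alone; origin at the centre of its underside
There are look-alikes about, which are no part of the job. What is shaped like the oblong but turquoise is not meant. Leave any yellow look-alike of the disc alone.

How it is judged (in metres and radians):
On the way:
1. the oblong blank, out of the rack, lies flat on the mat and is let go (angle between the z axis of oblong and the z axis of tray, either way round below 0.1 rad and height (world z) of oblong below 0.015 m and contact force between oblong and the fingers below 0.1 N and linear speed of oblong below 0.02 m/s), for 0.2 s.
At the end, for the whole second after the job is handed in: The oblong blank is in the empty oblong pocket (lined up within 0.1 rad), the round blank in the empty round pocket: each within 6 mm of its pocket's centre, its own centre 0 to 6 mm below the tray's top face (3 mm when down), flat within 0.06 rad, released and at rest (horizontal distance between oblong and pocket_oblong below 0.006 m and z of oblong in the frame of pocket_oblong between -0.006 and 0 m and angle between the z axis of each of oblong, disc and the z axis of tray, either way round below 0.06 rad and angle between the y axis of oblong and the y axis of tray, either way round below 0.1 rad and horizontal distance between disc and pocket_round below 0.006 m and z of disc in the frame of pocket_round between -0.006 and 0 m and linear speed of each of oblong, disc below 0.02 m/s and contact force between each of oblong, disc and the fingers below 0.1 N); the robot touches nothing.
It fails at once if a cup, jar, pot, bottle, brush or tin is shifted or knocked over (more than 40 mm) (distance of any of cup_a, cup_b, jar, spray, brush, tin, pot from where it was at the start of the episode above 0.04 m).
It also fails if it takes over 72 s, if anything falls off the work surface, if the arm or the gripper's body presses on something with over 40 N, if the wrist force passes 120 N, or if a joint passes its speed limit or range.

ROBOT

A 6-joint arm with a two-finger parallel gripper is mounted at the origin on the work surface. World frame = base frame: x ahead of the robot, y to its left, z up, the work surface at z = 0. Lengths are in mm, angles in rad, forces in N, time in s.
With the tool pointing down it reaches from about 300 to 775 mm from the base axis. Payload 14.6 kg.
Tool frame: the origin (TCP) lies at the very end of the fingers, on their centre line; the grasp point (between the pads) lies 19 mm behind it (manip.grip_point_offset is the distance from the TCP to the grasp point, in mm); z points along the fingers, y is the line along which they close (so a half turn about z gives the same grasp; the last joint's range is limited). The gripper opens to 94 mm and grips with 3 to 60 N. Pads are 16 mm wide; open, the fingers measure 119 mm over their backs; the gripper's body (75 mm by 177 mm) begins 78 mm behind the grasp point.
Start: joints at [-1.333, 0.3, 1.521, -0, 1.321, -0.067], TCP at [165.049, -524.641, 205.446] pointing down, gripper open.
Joint ranges: [-3.03, 3.03], [-0.79, 2.21], [0.23, 2.52], [-1.04, 4.18], [0, 3.07], [-2.55, 2.55]. Speed limits (rad/s): [2.22, 2.22, 2.57, 3.14, 3.14, 3.14].

INTERFACE

Orientations are given as [roll, pitch, yaw] about the fixed x, y, z axes, in that order (R = Rz(yaw) Ry(pitch) Rx(roll)).
In Python, from cell import telemetry, eyes, manip gives the robot as it stands.
- The arm moves only by the tool play_rows, never from a script. Its arguments are lists of equal length, an entry for each row: "translation": the shift along the world's x, y, z in m, a list of three; "yaw": the turn about the world's z in rad. A call has 1 to 12 rows; each row is the pose to reach, as a shift and turn from the pose commanded when the call began; what a row does not reach only later rows make up. A row lasts 1/8 s, in which the tool goes at most 62.5 mm and 10.7 degrees, less where a joint would pass 70% of its speed; a pose out of reach is approached as far as the arm can. A call with a gripper value outside its range is refused whole. "hand" is the opening, from 0 (shut) to 1 (fully open), set as the call begins (left out, the last holds). The fingers move at their own pace and stop on an object; "force" is the grip in N (left out, the last holds). Time passes only in rows, so rows that repeat a pose let the fingers close. It gives the time, the measured TCP pose, the force, the opening and the grip force at its end, in the units of the state.
- telemetry.read_state(): the state, without advancing time (a new reading comes with each control period).
- eyes.camera(name): name is "scene" or "top" or "wrist"; returns a dict with "pixels" (420x560x3 uint8, red, green, blue), "fx", "fy", "cx", "cy" (pixels), "cam_to_world" (4x4, takes a point from camera to world coordinates); the wrist camera has in their place "T_tool_cam" (4x4, takes a point from camera to tool coordinates, whose origin is the TCP and whose axes are the flange's). Camera axes: x right, y up, looking along -z (the intrinsics and any distortion apply to the point x, -y, -z); pixel columns grow to the right and rows downward; lengths in mm; the calibration is good to about 2 mm. A picture is of the moment at which its call begins: read the wrist's pose just before it. There is no depth.
- manip.sign_off(): hands the job in; it is judged then, once.
The state is a dict: "clock": time; "joints": joint angles; "qd": joint speeds; "effort": joint torques, N m; "eef_pos": TCP position; "eef_rot": TCP orientation; "wrist_force": force on the tool from outside, world axes, zero at the start; "moment": the same for the moment, N m; "finger_gap": finger opening in mm; "finger_force": force on a finger pad.
Only numpy, scipy, OpenCV 4.12 (cv2) and the standard library are available. Lean on these libraries where they do the work, as an engineer would, in place of code of your own. Each camera call takes 0.05 s, during which the arm holds its last target. There are 200 camera calls.

## Working session

There is one attempt and no reset: what is moved stays moved. The work goes in short steps, Python scripts to look and compute and a tool call to move; the robot and the scene stay as the last step left them, time stands still between calls to the robot, and variables do not carry over. Pictures are saved under pics/ and viewed, at most 13 in all, crops included, and the job is handed in when it is done.

Besides the shell and the picture viewer there is one more tool, called in YAML: its name, and indented under it one key for each argument. play_rows: Moves the arm, as the interface text tells. Its arguments: {"type":"object","properties":{"translation":{"type":"array","items":{"type":"array","items":{"type":"number"}}},"yaw":{"type":"array","items":{"type":"number"}},"hand":{"type":"number"},"force":{"type":"number"}},"required":["translation","yaw"]}

```bash
mkdir -p pics; ls; python3 - <<'E'
from cell import telemetry, eyes, manip
import cv2, numpy as np
s=telemetry.read_state(); print({k:np.round(v,3).tolist() for k,v in s.items()})
for n in ("top","scene"):
    c=eyes.camera(n); cv2.imwrite(f"pics/{n}0.png",c["pixels"][:,:,::-1])
    print(n,{k:(np.round(v,3).tolist()) for k,v in c.items() if k!="pixels"})
c=eyes.camera("wrist"); print({k:(np.round(v,3).tolist()) for k,v in c.items() if k!="pixels"})
E
```

```text
pics
{'clock': 0.0, 'joints': [-1.333, 0.3, 1.522, 0.0, 1.321, -0.067], 'qd': [-0.0, -0.002, -0.002, 0.001, 0.001, -0.001], 'effort': [0.003, -53.18, -35.273, 0.071, 0.024, -0.0], 'eef_pos': [164.996, -524.375, 204.88], 'eef_rot': [-3.14, -0.0, 0.305], 'wrist_force': [0.198, 0.627, 0.722], 'moment': [-0.019, -0.057, -0.016], 'finger_force': 0.0, 'finger_gap': 94.209}
top {'fx': 447.382, 'fy': 447.382, 'cx': 283.489, 'cy': 210.028, 'cam_to_world': [[-0.002, 0.993, -0.117, 390.469], [-1.0, -0.003, -0.002, -20.99], [-0.002, 0.117, 0.993, 1449.978], [0.0, 0.0, 0.0, 1.0]]}
scene {'fx': 469.873, 'fy': 469.873, 'cx': 281.765, 'cy': 211.098, 'cam_to_world': [[0.774, -0.522, 0.358, 1089.629], [0.633, 0.651, -0.418, -573.6], [-0.015, 0.55, 0.835, 1226.71], [0.0, 0.0, 0.0, 1.0]]}
{'fx': 372.435, 'fy': 372.435, 'cx': 284.177, 'cy': 212.79, 'T_tool_cam': [[-0.0, 0.964, 0.267, 78.085], [1.0, 0.001, -0.001, -0.208], [-0.001, 0.267, -0.964, -178.501], [0.0, 0.0, 0.0, 1.0]]}
```

View pics/top0.png

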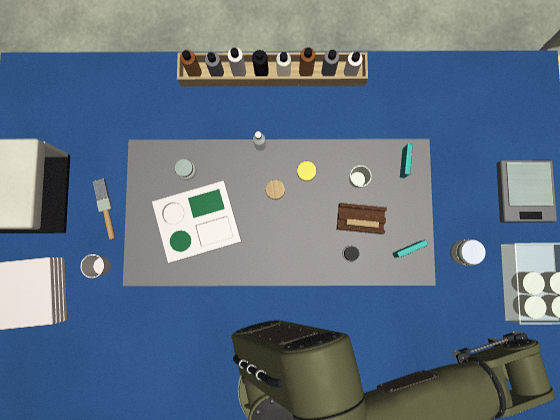

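View pics/scene0.png

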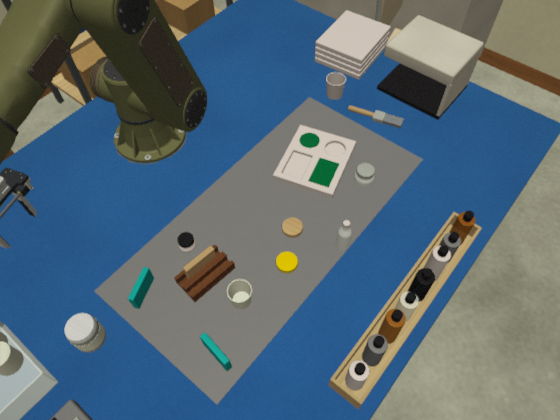

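```bash
cat > h.py <<'E'
from cell import telemetry, eyes, manip
import cv2, numpy as np
from scipy.spatial.transform import Rotation as R
def grab(n,save=None):
    s=telemetry.read_state(); c=eyes.camera(n)
    if n=="wrist":
        T=np.eye(4); T[:3,:3]=R.from_euler('xyz',s["eef_rot"]).as_matrix(); T[:3,3]=s["eef_pos"]
        c["cam_to_world"]=T@np.array(c["T_tool_cam"])
    if save: cv2.imwrite("pics/"+save,c["pixels"][:,:,::-1])
    return c
def w(c,px,z):
    px=np.atleast_2d(np.array(px,float)); T=np.array(c["cam_to_world"])
    d=np.c_[(px[:,0]-c["cx"])/c["fx"],-(px[:,1]-c["cy"])/c["fy"],-np.ones(len(px))]@T[:3,:3].T
    return T[:3,3]+d*((z-T[2,3])/d[:,2])[:,None]
E
python3 - <<'E'
from h import *
c=grab("top")
for n,p,z in [("disc",(275,189),20),("oblong",[(347,220.5),(377,223)],76),("rackcorn",[(339,203),(386,207),(383,233),(337,228)],37),("traycorn",[(152,201),(224,181),(241,241),(169,263)],24),("pocketob",(214,232),24),("pocketrd",(174,213),24),("pot",(351,253),42)]:
    print(n,w(c,p,z).round(0)[:,:2].tolist())
E
```

```text
disc [[628.0, 9.0]]
oblong [[519.0, -214.0], [511.0, -306.0]]
rackcorn [[579.0, -195.0], [566.0, -344.0], [483.0, -332.0], [499.0, -187.0]]
traycorn [[589.0, 405.0], [654.0, 174.0], [460.0, 118.0], [390.0, 345.0]]
pocketob [[488.0, 204.0]]
pocketrd [[550.0, 333.0]]
pot [[420.0, -229.0]]
```

play_rows:
  translation:
    - [0.04, 0.03, 0.03]
    - [0.08, 0.06, 0.05]
    - [0.12, 0.09, 0.06]
    - [0.16, 0.12, 0.06]
    - [0.2, 0.15, 0.06]
    - [0.24, 0.18, 0.06]
    - [0.28, 0.21, 0.06]
    - [0.32, 0.24, 0.06]
    - [0.35, 0.264, 0.06]
    - [0.35, 0.264, 0.06]
    - [0.35, 0.264, 0.06]
    - [0.35, 0.264, 0.06]
  yaw: [0.13, 0.26, 0.39, 0.52, 0.65, 0.78, 0.91, 1.04, 1.18, 1.18, 1.18, 1.18]
  hand: 1

```text
clock: 1.7
eef_pos: [514.3, -261.4, 265.6]
eef_rot: [3.142, 0.0, 1.482]
wrist_force: [0.8, -0.9, -0.1]
finger_gap: 93.9
finger_force: 0.0
```

```bash
python3 - <<'E'
from h import *
c=grab("wrist","w1.png"); s=telemetry.read_state(); print(s["eef_pos"],s["eef_rot"],s["joints"],s["clock"])
E
```

```text
[ 514.4056279  -261.42152788  265.60577912] [3.14144703e+00 1.51409574e-04 1.48267292e+00] [-5.33623992e-01  3.23799165e-01  1.35095149e+00 -7.42811024e-05
  1.46664534e+00 -4.45492886e-01] 1.75
```

View pics/w1.png

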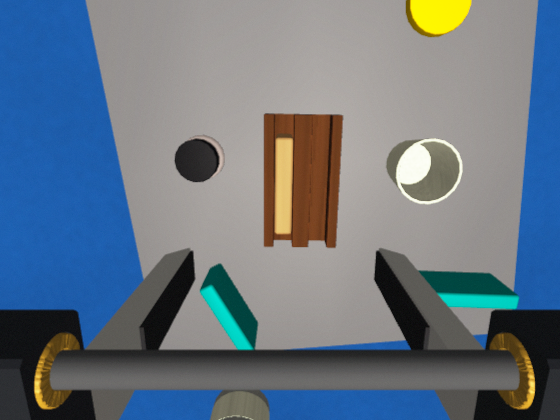

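The wrist view shows the oblong's top edge at about (284,186), rack around (303,180), pot left (197,160), cup right (429,170).

```bash
python3 - <<'E'
from h import *
c=grab("wrist"); im=c["pixels"].astype(int)
m=((im[:,:,0]>170)&(im[:,:,0]-im[:,:,2]>50)&(im[:,:,1]>130)).astype(np.uint8); m[:,:250]=0;m[:,310:]=0;m[:110]=0;m[260:]=0
cnt=max(cv2.findContours(m,0,1)[0],key=cv2.contourArea)
b=cv2.boxPoints(cv2.minAreaRect(cnt)); q=w(c,b,76)[:,:2]
print(b.round(1).tolist(),q.round(1).tolist(),q.mean(0).round(1))
for i in range(4):
    d=q[(i+1)%4]-q[i]; print(np.hypot(*d).round(1),np.arctan2(-d[0],d[1]).round(3))
E
```

```text
[[273.8999938964844, 232.89999389648438], [276.0, 137.6999969482422], [292.3999938964844, 138.10000610351562], [290.29998779296875, 233.3000030517578]] [[500.0, -306.5], [511.4, -209.6], [527.2, -211.4], [517.0, -308.4]] [ 513.9 -259. ]
97.6 -0.117
15.9 -1.681
97.6 3.036
17.1 1.458
```

play_rows:
  translation:
    - [0, 0.002, -0.05]
    - [0, 0.002, -0.1]
    - [0, 0.002, -0.15]
    - [0, 0.002, -0.19]
    - [0, 0.002, -0.22]
    - [0, 0.002, -0.22]
    - [0, 0.002, -0.22]
    - [0, 0.002, -0.22]
  yaw: [-0.01, -0.02, -0.02, -0.02, -0.02, -0.02, -0.02, -0.02]
  hand: 1

```text
clock: 2.8
eef_pos: [515.6, -259.1, 47.0]
eef_rot: [3.139, 0.001, 1.465]
wrist_force: [0.4, -0.6, 0.1]
finger_gap: 93.9
finger_force: 0.0
```

play_rows:
  translation:
    - [0, 0, 0]
    - [0, 0, 0]
    - [0, 0, 0]
    - [0, 0, 0]
    - [0, 0, 0]
    - [0, 0, 0]
    - [0, 0, 0]
    - [0, 0, 0]
    - [0, 0, 0.01]
  yaw: [0, 0, 0, 0, 0, 0, 0, 0, 0]
  hand: 0
  force: 20

```text
clock: 3.92
eef_pos: [514.6, -258.4, 55.1]
eef_rot: [-3.14, -0.001, 1.465]
wrist_force: [0.6, 1.1, -1.7]
finger_gap: 18.2
finger_force: 20.0
```

play_rows:
  translation:
    - [0, 0, 0.03]
    - [0, 0, 0.06]
    - [0, 0, 0.08]
    - [-0.01, 0.05, 0.08]
    - [-0.02, 0.1, 0.08]
    - [-0.03, 0.15, 0.08]
    - [-0.035, 0.2, 0.08]
    - [-0.035, 0.228, 0.08]
    - [-0.035, 0.228, 0.04]
    - [-0.035, 0.228, 0.0]
    - [-0.035, 0.228, 0.0]
    - [-0.035, 0.228, 0.0]
  yaw: [0, 0, 0, 0.03, 0.06, 0.1, 0.106, 0.106, 0.106, 0.106, 0.106, 0.106]

```text
clock: 5.42
eef_pos: [480.8, -30.8, 57.1]
eef_rot: [3.14, 0.0, 1.571]
wrist_force: [0.4, 0.1, -0.7]
finger_gap: 18.2
finger_force: 20.0
```

```bash
python3 - <<'E'
from h import *
c=grab("scene","s1.png");s=telemetry.read_state(); print(s["eef_pos"],s["finger_gap"],s["wrist_force"])
cv2.imwrite("pics/s1c.png",cv2.resize(c["pixels"][120:320,150:420,::-1],None,fx=2.5,fy=2.5))
E
```

```text
[481.05476574 -30.85567983  57.31814074] 17.628811947205985 [ 0.23377513  0.18424899 -0.90021479]
```

View pics/s1c.png

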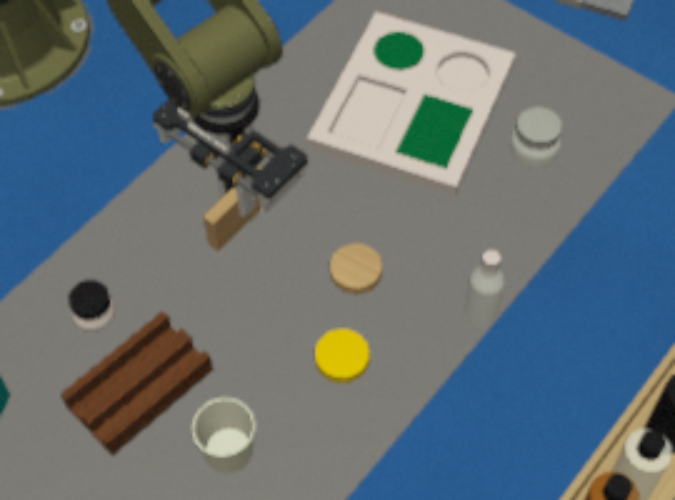

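The blank is held upright over the mat (crop ~(230,215)), pot and cup untouched. Lowering it to stand.

play_rows:
  translation:
    - [0, 0, -0.01]
    - [0, 0, -0.017]
    - [0, 0, -0.02]
    - [0, 0, -0.021]
    - [0, 0, -0.022]
    - [0, 0, -0.022]
    - [0, 0, -0.022]
  yaw: [0, 0, 0, 0, 0, 0, 0]

```text
clock: 6.35
eef_pos: [480.1, -30.7, 35.0]
eef_rot: [-3.142, 0.0, 1.571]
wrist_force: [-12.4, 1.3, 26.9]
finger_gap: 18.1
finger_force: 20.0
```

play_rows:
  translation:
    - [0, 0, 0.001]
    - [0, 0, 0.001]
    - [0, 0, 0.001]
    - [0, 0, 0.001]
    - [0, 0, 0.03]
    - [0, 0, 0.07]
    - [0, 0, 0.08]
    - [0.03, 0, 0.08]
    - [0.06, 0, 0.08]
    - [0.06, 0, 0.08]
  yaw: [0, 0, 0, 0, 0, 0, 0, 0, 0, 0]
  hand: 0.5

```text
clock: 7.6
eef_pos: [540.6, -30.6, 112.1]
eef_rot: [-3.14, -0.0, 1.571]
wrist_force: [-0.1, 0.4, -0.0]
finger_gap: 46.9
finger_force: 0.0
```

play_rows:
  translation:
    - [0, 0, 0]
    - [0, 0, 0]
    - [0, 0, 0]
    - [0, 0, 0]
    - [0, 0, 0]
    - [0, 0, -0.03]
    - [0, 0, -0.06]
    - [0, 0, -0.06]
    - [0, 0, -0.06]
  yaw: [0, 0, 0, 0, 0, 0, 0, 0, 0]
  hand: 0

```text
clock: 8.72
eef_pos: [540.6, -30.7, 54.6]
eef_rot: [3.14, 0.0, 1.571]
wrist_force: [-0.8, 0.1, -0.1]
finger_gap: 0.7
finger_force: 0.0
```

```bash
python3 - <<'E'
from h import *
c=grab("scene");s=telemetry.read_state(); print(s["eef_pos"],s["finger_gap"],s["wrist_force"])
cv2.imwrite("pics/s2c.png",cv2.resize(c["pixels"][120:280,190:350,::-1],None,fx=3,fy=3))
E
```

```text
[540.77643646 -30.74856536  54.82953969] 0.1389268775543078 [0.24009311 0.46508642 0.84869639]
```

View pics/s2c.png

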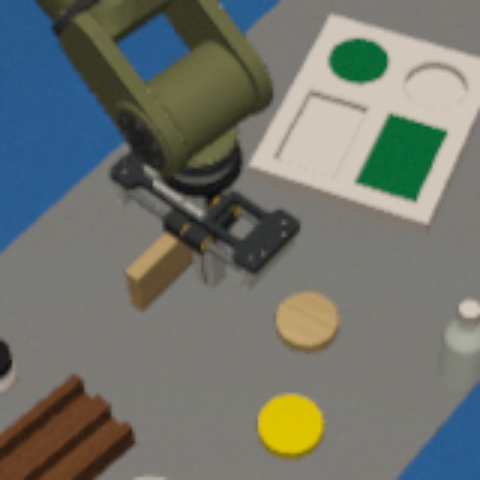

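The blank stands free at crop (158,270), with the closed fingers on its +x side at (212,265). Pushing it over.

play_rows:
  translation:
    - [-0.02, 0, 0]
    - [-0.032, 0, 0]
    - [-0.04, 0, 0]
    - [-0.048, 0, 0]
    - [-0.056, 0, 0]
    - [-0.062, 0, 0]
    - [-0.066, 0, 0]
    - [-0.07, 0, 0]
    - [-0.07, 0, 0]
    - [-0.06, 0, 0.05]
    - [-0.06, 0, 0.15]
    - [-0.06, 0, 0.18]
  yaw: [0, 0, 0, 0, 0, 0, 0, 0, 0, 0, 0, 0]

```text
clock: 10.28
eef_pos: [479.9, -30.6, 230.4]
eef_rot: [-3.141, -0.0, 1.571]
wrist_force: [0.4, 0.0, 0.0]
finger_gap: 0.0
finger_force: 0.0
```

play_rows:
  translation:
    - [-0.01, -0.02, 0.02]
    - [-0.02, -0.04, 0.03]
    - [-0.03, -0.04, 0.03]
    - [-0.03, -0.04, 0.03]
    - [-0.03, -0.04, 0.03]
    - [-0.03, -0.04, 0.03]
  yaw: [0, 0, 0, 0, 0, 0]
  hand: 1

```text
clock: 11.02
eef_pos: [450.2, -70.2, 258.1]
eef_rot: [-3.141, -0.0, 1.571]
wrist_force: [0.4, 0.2, -0.2]
finger_gap: 56.9
finger_force: 0.0
```

```bash
cat >> h.py <<'E'
def wood(c,z,save=None,lo=(8,60,110),hi=(24,200,255)):
    hsv=cv2.cvtColor(c["pixels"],cv2.COLOR_RGB2HSV); m=cv2.inRange(hsv,lo,hi)
    m=cv2.morphologyEx(m,cv2.MORPH_OPEN,np.ones((3,3)))
    for k in cv2.findContours(m,0,1)[0]:
        if cv2.contourArea(k)<400: continue
        b=cv2.boxPoints(cv2.minAreaRect(k)); q=w(c,b,z)[:,:2]; d=q[1]-q[0]; e=q[2]-q[1]
        print("area",cv2.contourArea(k),"px",b.mean(0).round(1),"ctr",q.mean(0).round(1),"sides",np.hypot(*d).round(1),np.hypot(*e).round(1),"ang",np.degrees(np.arctan2(d[1],d[0])).round(2))
E
python3 - <<'E'
from h import *
c=grab("wrist","w2.png");s=telemetry.read_state(); print(s["eef_pos"],s["eef_rot"])
wood(c,20)
E
```

```text
[450.19080085 -70.33417907 258.14022331] [-3.14102363e+00 -1.47739718e-04  1.57131729e+00]
area 1247.5 px [332.4 311.8] ctr [ 510.7 -238.6] sides 106.3 25.7 ang 83.87
area 5065.0 px [272.  144.5] ctr [436.9 -31.4] sides 62.1 99.4 ang 0.01
area 2764.5 px [450. 105.] ctr [628.7  11.5] sides 61.1 62.6 ang 0.01
```

View pics/w2.png

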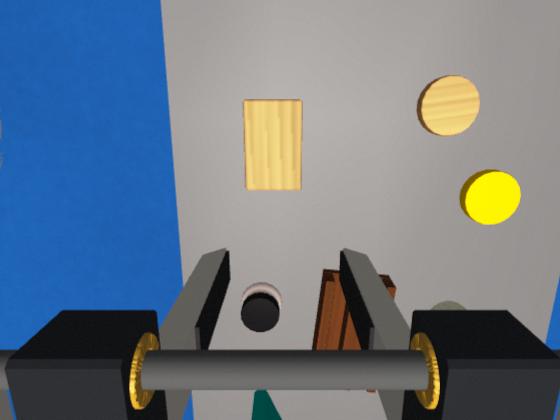

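Oblong lies flat at (272,144) in the wrist view, i.e. (437,-31) with zero angle; disc at (450,105), yellow look-alike clear of it. Now a look at the tray.

play_rows:
  translation:
    - [0.01, 0.05, 0.02]
    - [0.02, 0.1, 0.04]
    - [0.03, 0.15, 0.06]
    - [0.04, 0.2, 0.08]
    - [0.05, 0.25, 0.09]
    - [0.05, 0.26, 0.09]
    - [0.05, 0.26, 0.09]
    - [0.05, 0.26, 0.09]
    - [0.05, 0.26, 0.09]
  yaw: [0.05, 0.1, 0.15, 0.2, 0.25, 0.28, 0.28, 0.28, 0.28]
  hand: 1

```text
clock: 12.2
eef_pos: [500.1, 188.4, 348.5]
eef_rot: [3.141, 0.0, 1.849]
wrist_force: [-0.9, -0.1, 0.4]
finger_gap: 94.3
finger_force: 0.0
```

```bash
python3 - <<'E'
from h import *
c=grab("wrist","w3.png");s=telemetry.read_state(); print(s["eef_pos"],s["eef_rot"])
np.save("w3.npy",c,allow_pickle=True)
E
```

```text
[500.09250512 188.50774702 348.5603272 ] [ 3.14139759e+00 -1.33627865e-05  1.84928790e+00]
```

View pics/w3.png

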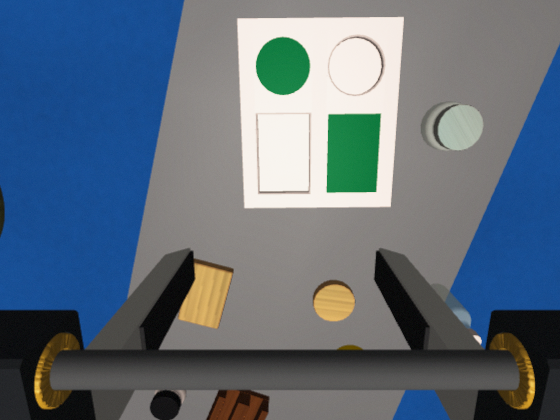

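```bash
python3 - <<'E'
from h import *
c=np.load("w3.npy",allow_pickle=True).item()
hsv=cv2.cvtColor(c["pixels"],cv2.COLOR_RGB2HSV)
g=cv2.inRange(hsv,(55,120,50),(85,255,255)); P=[]
for k in sorted(cv2.findContours(g,0,1)[0],key=cv2.contourArea)[-2:]:
    q=w(c,k[:,0],24)[:,:2].astype(np.float32); r=cv2.minAreaRect(q); m=cv2.moments(k); cen=w(c,(m["m10"]/m["m00"],m["m01"]/m["m00"]),24)[0,:2]
    print("green",len(k),np.round(r[0],1),np.round(r[1],1),round(r[2],2),cen.round(1))
wh=cv2.inRange(hsv,(0,0,170),(180,40,255)); wh[:,:200]=0; wh[:,415:]=0; wh[240:]=0
k=max(cv2.findContours(wh|g*(wh.any()),0,1)[0],key=cv2.contourArea)
q=w(c,k[:,0],24)[:,:2].astype(np.float32); r=cv2.minAreaRect(q); print("tray",np.round(r[0],1),np.round(r[1],1),round(r[2],2))
# empty pockets: dark thin outlines inside the tray
t=cv2.cvtColor(c["pixels"],cv2.COLOR_RGB2GRAY); print(t[150,245:325].tolist()); print(t[105:200,284].tolist()); print(t[66,322:392].tolist()); print(t[30:102,356].tolist())
E
```

```text
green 155 [462.3 312.5] [65.9 66.2] 15.92 [462.4 313.7]
green 251 [583.  232.9] [ 67.4 102.8] 16.38 [582.5 234.4]
tray [525.3 264. ] [205.4 241.2] 16.35
[242, 243, 242, 242, 242, 243, 242, 242, 242, 242, 240, 228, 177, 198, 245, 245, 244, 245, 245, 244, 245, 244, 245, 245, 244, 244, 245, 245, 245, 244, 245, 245, 245, 245, 245, 245, 245, 245, 244, 245, 245, 245, 245, 245, 245, 245, 245, 245, 245, 245, 245, 245, 244, 245, 245, 245, 245, 244, 245, 245, 244, 245, 245, 232, 170, 213, 239, 243, 243, 242, 243, 243, 243, 243, 242, 243, 243, 243, 243, 243]
[244, 244, 244, 245, 244, 245, 245, 235, 219, 239, 244, 244, 244, 245, 245, 245, 245, 244, 245, 245, 245, 245, 245, 245, 245, 245, 244, 245, 244, 245, 245, 245, 245, 245, 244, 245, 245, 245, 245, 245, 244, 245, 244, 245, 245, 245, 244, 245, 245, 245, 245, 245, 245, 244, 245, 244, 245, 245, 245, 245, 245, 245, 244, 245, 245, 244, 245, 244, 245, 244, 244, 245, 244, 245, 244, 245, 244, 245, 244, 245, 245, 245, 245, 245, 245, 231, 144, 124, 188, 237, 244, 244, 244, 244, 245]
[241, 241, 241, 241, 241, 234, 206, 233, 242, 242, 242, 243, 242, 242, 242, 241, 242, 243, 242, 242, 242, 241, 242, 242, 242, 242, 242, 242, 242, 242, 242, 242, 242, 242, 242, 242, 241, 242, 241, 241, 242, 241, 241, 242, 241, 241, 241, 241, 240, 241, 241, 241, 241, 241, 240, 241, 241, 241, 235, 186, 85, 141, 202, 228, 239, 240, 239, 238, 238, 238]
[240, 240, 241, 240, 230, 210, 162, 130, 228, 241, 240, 241, 241, 241, 241, 241, 241, 241, 240, 241, 241, 241, 240, 242, 241, 241, 242, 242, 241, 241, 241, 241, 242, 241, 242, 242, 242, 242, 242, 242, 242, 242, 242, 242, 242, 242, 241, 242, 242, 242, 242, 242, 242, 242, 242, 242, 242, 242, 242, 242, 242, 242, 242, 241, 218, 207, 237, 242, 242, 242, 243, 242]
```

The tray is at (320,112) with the empty oblong pocket at (284,153) and the empty round one at (356,66). Computed: oblong pocket (493.7,206.4), round pocket (551.7,339.1), tray yaw 0.285.

play_rows:
  translation:
    - [-0.01, -0.05, -0.03]
    - [-0.03, -0.1, -0.06]
    - [-0.045, -0.15, -0.09]
    - [-0.06, -0.2, -0.12]
    - [-0.063, -0.219, -0.17]
    - [-0.063, -0.219, -0.22]
    - [-0.063, -0.219, -0.27]
    - [-0.063, -0.219, -0.31]
    - [-0.063, -0.219, -0.334]
    - [-0.063, -0.219, -0.335]
    - [-0.063, -0.219, -0.335]
    - [-0.063, -0.219, -0.335]
  yaw: [-0.07, -0.14, -0.2, -0.26, -0.28, -0.28, -0.28, -0.28, -0.28, -0.28, -0.28, -0.28]
  hand: 1

```text
clock: 13.75
eef_pos: [437.7, -29.8, 14.6]
eef_rot: [3.14, 0.0, 1.571]
wrist_force: [-0.6, 0.3, 0.5]
finger_gap: 94.3
finger_force: 0.0
```

play_rows:
  translation:
    - [0, -0.0015, -0.001]
    - [0, -0.0015, -0.001]
    - [0, -0.0015, -0.001]
    - [0, -0.0015, -0.001]
    - [0, -0.0015, -0.001]
    - [0, -0.0015, -0.001]
    - [0, -0.0015, -0.001]
    - [0, -0.0015, 0.02]
    - [0, -0.0015, 0.06]
    - [0, -0.0015, 0.06]
    - [0, -0.0015, 0.06]
  yaw: [0, 0, 0, 0, 0, 0, 0, 0, 0, 0, 0]
  hand: 0
  force: 25

```text
clock: 15.12
eef_pos: [436.6, -31.1, 72.7]
eef_rot: [-3.141, -0.0, 1.571]
wrist_force: [-0.2, 0.1, -0.9]
finger_gap: 63.4
finger_force: 25.0
```

play_rows:
  translation:
    - [0.01, 0.04, 0.0]
    - [0.02, 0.08, 0.0]
    - [0.03, 0.12, 0.0]
    - [0.04, 0.16, 0.0]
    - [0.05, 0.2, 0.0]
    - [0.057, 0.2375, -0.01]
    - [0.057, 0.2375, -0.02]
    - [0.057, 0.2375, -0.02]
    - [0.057, 0.2375, -0.02]
  yaw: [0.05, 0.1, 0.15, 0.2, 0.25, 0.285, 0.285, 0.285, 0.285]

```text
clock: 16.25
eef_pos: [494.0, 205.5, 53.3]
eef_rot: [-3.141, 0.0, 1.855]
wrist_force: [0.4, -0.3, -0.1]
finger_gap: 63.6
finger_force: 25.0
```

```bash
python3 - <<'E'
from h import *
c=grab("wrist","w4.png");s=telemetry.read_state(); print(s["eef_pos"],s["eef_rot"],s["finger_gap"])
wood(c,s["eef_pos"][2]+6)
E
```

```text
[494.13160461 205.55112814  53.5840516 ] [3.14159073e+00 4.90810511e-05 1.85446300e+00] 64.22567238547018
area 21941.0 px [284.  261.5] ctr [493.6 207.1] sides 62.5 94.5 ang 16.23
```

View pics/w4.png

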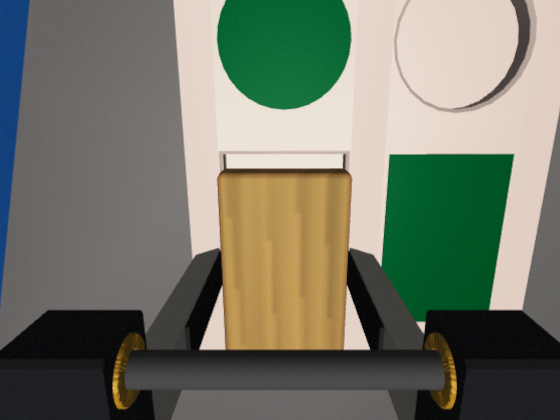

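```bash
python3 - <<'E'
from h import *
c=grab("wrist");s=telemetry.read_state()
th=.285; A=np.array([[np.cos(th),np.sin(th)],[-np.sin(th),np.cos(th)]]); t=np.array(s["eef_pos"])[:2]
f=lambda p,z:((w(c,p,z)[:,:2]-t)@A.T).round(1).tolist()
g=c["pixels"].astype(int).sum(2)//3
print(g[140:180,284].tolist()); print(g[160,212:236].tolist(),g[160,335:360].tolist())
print("blank far edge",f((284,170),60),"sides",f([(219,180),(350.5,180)],60))
print("pocket far",f((284,151.5),24),"sides",f([(221.5,160),(347.5,160)],24))
E
```

```text
[226, 226, 227, 226, 227, 228, 228, 226, 228, 227, 222, 195, 187, 195, 220, 228, 228, 227, 227, 227, 227, 227, 228, 227, 227, 227, 226, 226, 150, 62, 44, 45, 53, 71, 95, 107, 116, 122, 131, 140]
[215, 214, 213, 214, 216, 217, 213, 182, 173, 180, 166, 101, 62, 122, 209, 227, 227, 227, 227, 227, 228, 228, 227, 228] [228, 228, 227, 227, 227, 228, 219, 163, 61, 81, 133, 172, 178, 190, 211, 219, 214, 215, 215, 215, 214, 214, 214, 215, 214]
blank far edge [[0.0, 50.7]] sides [[-30.4, 46.0], [31.2, 45.9]]
pocket far [[0.1, 55.3]] sides [[-34.8, 50.7], [35.5, 50.5]]
```

Held blank (284,260) is aligned with the pocket (far edge row 152) within about 0.5 mm. Lowering.

play_rows:
  translation:
    - [0, 0.0005, -0.012]
    - [0, 0.0005, -0.018]
    - [0, 0.0005, -0.022]
    - [0, 0.0005, -0.025]
    - [0, 0.0005, -0.027]
    - [0, 0.0005, -0.027]
    - [0, 0.0005, -0.027]
  yaw: [0, 0, 0, 0, 0, 0, 0]

```text
clock: 17.23
eef_pos: [494.1, 206.9, 26.6]
eef_rot: [3.141, -0.0, 1.856]
wrist_force: [-0.2, 0.2, -1.4]
finger_gap: 63.5
finger_force: 25.0
```

play_rows:
  translation:
    - [0, 0, 0]
    - [0, 0, 0]
    - [0, 0, 0]
    - [0, 0, 0]
    - [0, 0, 0.02]
    - [0, 0, 0.08]
    - [0.02, -0.02, 0.13]
    - [0.04, -0.06, 0.17]
    - [0.06, -0.1, 0.2]
    - [0.08, -0.14, 0.22]
    - [0.1, -0.18, 0.22]
    - [0.1, -0.2, 0.22]
  yaw: [0, 0, 0, 0, 0, 0, -0.05, -0.11, -0.17, -0.23, -0.3, -0.385]
  hand: 1

```text
clock: 18.73
eef_pos: [594.7, 4.8, 246.1]
eef_rot: [-3.141, 0.0, 1.467]
wrist_force: [0.1, 1.2, -0.1]
finger_gap: 93.7
finger_force: 0.0
```

play_rows:
  translation:
    - [0.02, -0.02, 0]
    - [0.02, -0.06, 0]
    - [0.02, -0.07, 0]
    - [0.02, -0.07, 0]
    - [0.02, -0.07, 0]
  yaw: [0, 0, 0, 0, 0]

```text
clock: 19.35
eef_pos: [614.0, -62.1, 246.6]
eef_rot: [3.141, -0.0, 1.472]
wrist_force: [-0.0, 0.6, -1.1]
finger_gap: 93.9
finger_force: 0.0
```

```bash
python3 - <<'E'
from h import *
c=grab("wrist","w5.png");s=telemetry.read_state(); print(s["eef_pos"],s["eef_rot"],s["finger_gap"])
wood(c,20)
c=grab("top"); wood(c,30)
E
```

```text
[614.04774837 -62.06008617 246.58903662] [ 3.14145255e+00 -1.21458201e-04  1.47190787e+00] 94.05931155674494
area 2853.0 px [291.5 111.5] ctr [629.5  11.8] sides 60.6 61.8 ang -5.7
area 585.5 px [213.6 230.4] ctr [493.2 204.6] sides 100.5 64.6 ang -73.61
area 1363.5 px [272.  70.] ctr [1025.8   19.3] sides 632.1 62.4 ang -90.2
```

View pics/w5.png

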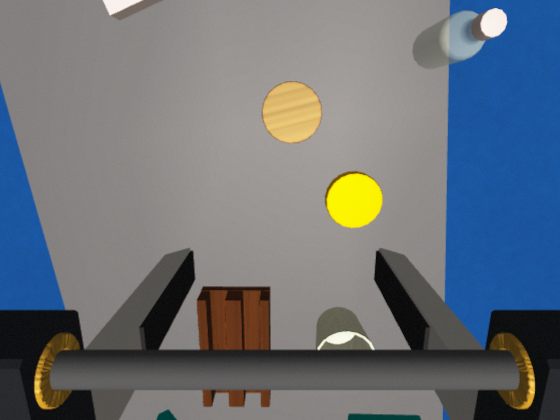

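Disc at (292,112) in the wrist view = (629.5,11.8); bottle at (455,40), clear. Top camera puts the oblong in its pocket.

play_rows:
  translation:
    - [0.005, 0.03, -0.03]
    - [0.01, 0.06, -0.06]
    - [0.015, 0.074, -0.1]
    - [0.015, 0.074, -0.15]
    - [0.015, 0.074, -0.19]
    - [0.015, 0.074, -0.22]
    - [0.015, 0.074, -0.232]
    - [0.015, 0.074, -0.233]
    - [0.015, 0.074, -0.233]
    - [0.015, 0.074, -0.233]
  yaw: [0, 0, 0, 0, 0, 0, 0, 0, 0, 0]

```text
clock: 20.7
eef_pos: [629.6, 10.9, 14.7]
eef_rot: [3.14, -0.0, 1.471]
wrist_force: [0.1, -0.2, -0.1]
finger_gap: 93.8
finger_force: 0.0
```

play_rows:
  translation:
    - [0, 0, 0]
    - [0, 0, 0]
    - [0, 0, 0]
    - [0, 0, 0]
    - [0, 0, 0]
    - [0, 0, 0]
    - [0, 0, 0]
    - [0, 0, 0.03]
    - [0, 0, 0.07]
    - [0, 0, 0.07]
    - [0, 0, 0.07]
  yaw: [0, 0, 0, 0, 0, 0, 0, 0, 0, 0, 0]
  hand: 0
  force: 20

```text
clock: 22.08
eef_pos: [628.6, 10.9, 82.5]
eef_rot: [-3.14, 0.0, 1.471]
wrist_force: [-0.3, -0.5, -0.9]
finger_gap: 62.8
finger_force: 20.0
```

play_rows:
  translation:
    - [-0.01, 0.045, 0]
    - [-0.02, 0.09, 0]
    - [-0.03, 0.135, 0]
    - [-0.04, 0.18, 0]
    - [-0.05, 0.225, 0]
    - [-0.06, 0.27, 0]
    - [-0.07, 0.31, 0]
    - [-0.077, 0.328, -0.01]
    - [-0.077, 0.328, -0.028]
    - [-0.077, 0.328, -0.028]
    - [-0.077, 0.328, -0.028]
    - [-0.077, 0.328, -0.028]
  yaw: [0.05, 0.1, 0.15, 0.2, 0.25, 0.3, 0.35, 0.384, 0.384, 0.384, 0.384, 0.384]

```text
clock: 23.58
eef_pos: [552.7, 338.2, 56.0]
eef_rot: [3.141, -0.0, 1.854]
wrist_force: [-0.3, 0.3, -0.6]
finger_gap: 62.6
finger_force: 20.0
```

```bash
python3 - <<'E'
from h import *
c=grab("wrist","w6.png");s=telemetry.read_state(); print(s["eef_pos"],s["eef_rot"],s["finger_gap"])
E
```

```text
[552.55406698 338.40459762  56.00394146] [ 3.14073902e+00 -1.49328864e-04  1.85386218e+00] 62.54381405553902
```

View pics/w6.png

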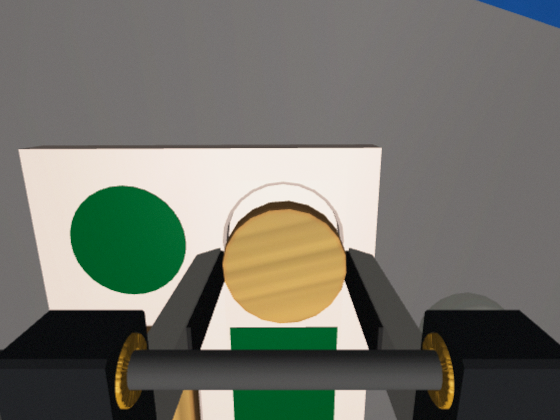

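```bash
python3 - <<'E'
from h import *
c=grab("wrist");s=telemetry.read_state()
th=.285; A=np.array([[np.cos(th),np.sin(th)],[-np.sin(th),np.cos(th)]]); t=np.array(s["eef_pos"])[:2]
f=lambda p,z:((w(c,p,z)[:,:2]-t)@A.T).round(1).tolist()
print("disc L,R,T,B",f([(223,264),(346.5,264),(284,202),(284,322.5)],62))
g=c["pixels"].astype(int).sum(2)//3
print(g[176:206,284].tolist()); print(g[235,215:240].tolist(),g[235,330:352].tolist())
print("pocket T, tray far edge, tray R",f([(284,182),(284,147.5),(378,230)],24))
print("pocket outer L,R row235",f([(222,235),(345,235)],24))
E
```

```text
disc L,R,T,B [[-30.3, 3.4], [31.4, 3.2], [0.2, 35.2], [0.1, -29.8]]
[237, 236, 236, 235, 236, 234, 208, 190, 209, 233, 238, 238, 237, 238, 238, 237, 238, 237, 238, 237, 237, 238, 237, 237, 232, 139, 49, 48, 52, 48]
[233, 233, 234, 233, 233, 234, 234, 230, 208, 184, 183, 162, 96, 133, 179, 78, 50, 81, 125, 142, 146, 147, 147, 149, 150] [149, 147, 146, 146, 145, 137, 102, 65, 58, 117, 181, 183, 188, 215, 235, 234, 234, 234, 234, 234, 234, 233]
pocket T, tray far edge, tray R [[0.3, 37.6], [0.3, 57.2], [56.1, 8.5]]
pocket outer L,R row235 [[-36.8, 5.6], [36.6, 5.4]]
```

Disc held at (284,262) over the round pocket (far rim row 182), within about 1 mm; small correction and lowering.

play_rows:
  translation:
    - [-0.0008, 0.0004, -0.012]
    - [-0.0008, 0.0004, -0.018]
    - [-0.0008, 0.0004, -0.022]
    - [-0.0008, 0.0004, -0.025]
    - [-0.0008, 0.0004, -0.028]
    - [-0.0008, 0.0004, -0.029]
    - [-0.0008, 0.0004, -0.029]
    - [-0.0008, 0.0004, -0.029]
  yaw: [0, 0, 0, 0, 0, 0, 0, 0]

```text
clock: 24.68
eef_pos: [551.3, 339.3, 26.6]
eef_rot: [3.141, -0.0, 1.855]
wrist_force: [0.3, 0.6, -1.1]
finger_gap: 62.9
finger_force: 20.0
```

Free of contact; release, rise, and look at the result.

play_rows:
  translation:
    - [0, 0, 0]
    - [0, 0, 0]
    - [0, 0, 0]
    - [0, 0, 0]
    - [0, 0, 0.02]
    - [0, 0, 0.08]
    - [-0.01, -0.05, 0.13]
    - [-0.03, -0.1, 0.18]
    - [-0.05, -0.15, 0.22]
    - [-0.05, -0.16, 0.24]
    - [-0.05, -0.16, 0.24]
    - [-0.05, -0.16, 0.24]
  yaw: [0, 0, 0, 0, 0, 0, 0, 0, 0, 0, 0, 0]
  hand: 1

```text
clock: 26.18
eef_pos: [501.1, 179.5, 266.6]
eef_rot: [3.141, -0.0, 1.855]
wrist_force: [0.2, 0.4, -1.2]
finger_gap: 93.9
finger_force: 0.0
```

```bash
python3 - <<'E'
from h import *
c=grab("wrist");s=telemetry.read_state(); print(s["eef_pos"],s["finger_gap"])
wood(c,30)
cv2.imwrite("pics/w7.png",cv2.resize(c["pixels"][0:270,150:450,::-1],None,fx=2,fy=2))
E
```

```text
[501.01931716 179.68709869 265.93541358] 94.16299007915896
area 5005.5 px [285.  154.5] ctr [494.5 206.7] sides 62.3 98.3 ang 16.24
area 3121.5 px [374.  47.] ctr [551.4 338.8] sides 60.4 63.0 ang 16.25
```

View pics/w7.png

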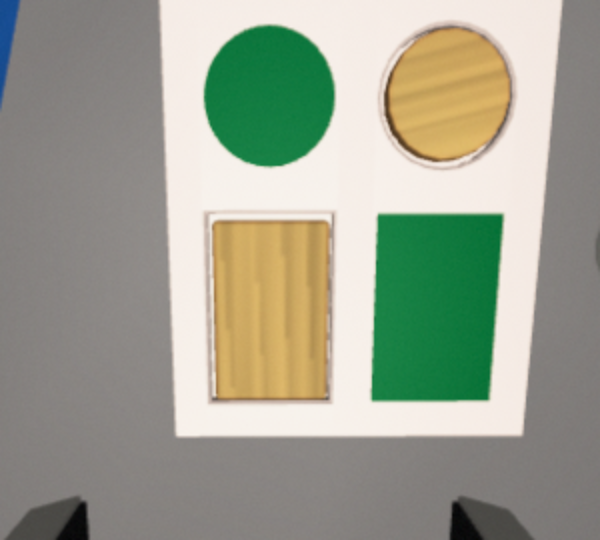

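Both blanks lie down inside their pockets, oblong at crop (270,310) and disc at (449,93), each within about 1 mm of its centre. Handing in.

```bash
python3 -c "
from cell import manip; print(manip.sign_off())"
```

```text
the job is handed in; nothing more can be done
None
```

The job is handed in at about 26 s of the 72 s limit: the oblong was laid flat on the mat, released and picked up again, and the last wrist picture shows both blanks lying in their pockets, each within about 1 mm of centre; sign-off returned no verdict.

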